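# Pop the incubator hood and load the tube-strip carrier

### The job

Open the dry-block incubator by pressing gently down on the raised pad at the free edge of its hood until you feel it bottom out softly, then let go and get out of the way so that the sprung hood swings fully up by itself, without being touched on the way. Then pick up the white tube-strip carrier from the bench and set it gently, upright and fully home, into the oblong recess under the hood, and let go. Leave the open hood and everything else on the bench alone.

Things in the scene. Friction and masses are not known exactly. Their poses are not given: they have to be found in the camera images.
- press_pad (a point): Centre of the top face of the press pad: a raised white bar 60 mm (x) x 26 mm (y) at the middle of the free (-y) edge of the hood's top. Moves with the hood; hood shut: z up, 133 mm above the bench, axes as the incubator's. The hood is a low grey cover with a clear window, 190 (x) x 192 (y) x 48 mm. About 5 N moves the pad down; as it swings it drags a tool a little in y. Over 25 N on the hood breaks the latch.
- hood (a joint): Hood angle (rad): 0 shut, negative while pressed (-0.05 is 9 mm at the pad), 1.72 fully open. The push latch frees itself at 3 to 13 mm of pad travel, differing each time and not visible; 2 to 3 mm further is a soft stop where the force climbs by several N per mm. Pressed to the stop and let go, the hood swings up by itself in about 5 s. Pushed shut again it does not latch.
- hinge (a point): Middle of the hood's hinge line, which runs along the incubator's x on its +y side, 106 mm above the bench, 180 mm in +y from the press pad. Let go, the hood's free edge rises at about 80 mm/s at first, on an arc of 200 mm radius about this line, up and over towards +y, and ends upright, leaning outwards. Lift the pressing tool faster than that and move it clear to the -y side.
- recess (a point): Centre of the flat floor of the oblong recess in the incubator's metal deck under the hood; axes the incubator's, z up; 66 mm above the bench. Recess 34 (x) x 94 (y) x 14 mm deep, bevelled mouth; the deck around it is flat, 160 x 170 mm, 80 mm above the bench. Its centre lies 85 mm in +y from the press pad, 100 mm in -y from the hinge; the open hood is clear of a gripper above it.
- carrier_mid (a point): Centre of the tube-strip carrier: a loose white plastic block 30 mm (x) x 90 mm (y) x 40 mm (z) with a row of eight small domed clear tube caps, 8 mm across and 6 mm high, along its top; 0.08 to 0.17 kg. This point is 20 mm above its underside; y along its length, z up. It stands upright on the bench; either way round fits the recess. Fully home, its centre is 20 mm above the recess floor.
- incubator: The whole incubator, 200 (x) x 210 (y) mm, 133 mm high with the hood shut, fixed to the bench; origin at the centre of its underside, z up.
- dishes: Bystander: stack of clear round dishes, 88 mm across, 60 mm high; origin under its centre.
- tipbox: Bystander: tip box 80 x 118 x 60 mm, white with a yellow insert; origin under its centre.
- wellplate: Bystander: flat clear well plate 85 x 127 x 15 mm; origin under its centre.
- medium: Bystander: glass bottle 68 mm across, 150 mm high; origin under its centre.
- beaker: Bystander: glass beaker 80 mm across, 90 mm high; origin under its centre.
- pipette: Bystander: pipette lying along its x, 255 mm long, 26 mm thick; origin under its middle.

How it is judged:
By the outcome, as a careful person would: the job done as asked, in the order asked, and still so for the second after the job is handed in, with the robot touching nothing.
It also fails if it takes over 64 s, if anything falls off the work surface, if the arm or the gripper's body presses on something with over 40 N, if the wrist force passes 120 N, or if a joint passes its speed limit or range.

### The arm

A 6-joint arm with a two-finger parallel gripper is mounted at the origin on the work surface. World frame = base frame: x ahead of the robot, y to its left, z up, the work surface at z = 0. Lengths are in mm, angles in rad, forces in N, time in s.
With the tool pointing down it reaches from about 350 to 775 mm from the base axis. Payload 7.3 kg.
Tool frame: the origin (TCP) lies at the very end of the fingers, on their centre line; the grasp point (between the pads) lies 19 mm behind it (bot.grasp_offset is the distance from the TCP to the grasp point, in mm); z points along the fingers, y is the direction in which the jaws open and shut (so a half turn about z gives the same grasp; the last joint's range is limited). The gripper opens to 92 mm and grips with 3 to 60 N. Pads are 19 mm wide; open, the fingers measure 130 mm over their backs; the gripper's body (75 mm by 190 mm) begins 47 mm behind the grasp point.
Start: joints at [-1.427, 0.342, 1.524, -0, 1.275, -0.146], TCP at [150.047, -503.121, 226.741] pointing down, gripper open.
Joint ranges: [-2.53, 2.53], [-0.77, 2.02], [0.04, 2.7], [-1, 4.14], [0.28, 2.66], [-3.11, 3.11]. Speed limits (rad/s): [2.57, 2.57, 3.14, 3.14, 3.14, 3.14].

### API

Orientations are given as [roll, pitch, yaw] about the fixed x, y, z axes, in that order (R = Rz(yaw) Ry(pitch) Rx(roll)).
In Python, from plant import bot gives the robot as it stands.
- The arm moves only by the tool servo_tool, never from a script. Its arguments are lists of equal length, an entry for each row: "angular": the turn, a rotation vector about the world's x, y, z in degrees, a list of three; "slide": the shift along the world's x, y, z in mm, a list of three; "grip": the opening, from -1 (shut) to 1 (fully open), so that 0 is half open. In form: {"angular": [[ax, ay, az], ...], "slide": [[dx, dy, dz], ...], "grip": [grip, ...]}. A call has 1 to 10 rows; each row is the pose to reach, as a shift and turn from the pose commanded when the call began; what a row does not reach only later rows make up. A row lasts 1/12 s, in which the tool goes at most 41.7 mm and 7.16 degrees, less where a joint would pass 70% of its speed; a pose out of reach is approached as far as the arm can. A call with a gripper value outside its range is refused whole. The fingers move at their own pace and stop on an object; the grip force is fixed at half the most. Time passes only in rows, so rows that repeat a pose let the fingers close. It gives the time, the measured TCP pose, the force and the opening at its end, in the units of the state.
- bot.get_obs(): the state, without advancing time (a new reading comes with each control period).
- bot.capture(name): name is "scene" or "top" or "wrist"; returns a dict with "img" (400x640x3 uint8, blue, green, red), "range_z" (400x640 float32, mm along the optical axis (not along the pixel's ray), 0 where there is no reading), "fov_y" (degrees; the focal length in pixels is half the picture's height over the tangent of half this angle, whatever the lens; pixels are square), "cx", "cy" (the principal point, pixels), "R" (3x3) and "t" (3): a world point X has camera coordinates R X + t; the wrist camera has in their place "T_tool_cam" (4x4, takes a point from camera to tool coordinates, whose origin is the TCP and whose axes are the flange's). Camera axes: x right, y down, z forward; pixel columns grow to the right and rows downward; lengths in mm; the calibration is good to about 2 mm. The wrist camera is an equidistant fisheye: a pixel r from the principal point sees the ray r / f radians off the axis. A picture is of the moment at which its call begins: read the wrist's pose just before it.
- bot.close_job(): hands the job in, once; it reports no verdict.
The state is a dict: "time": time; "joint_positions": joint angles; "dq": joint speeds; "tau": joint torques, N m; "tool_pos": TCP position; "tcp_rot": TCP orientation; "contact_force": force on the tool from outside, world axes, zero at the start; "moment": the same for the moment, N m; "grip_width": finger opening in mm.
Only numpy, scipy, OpenCV 4.12 (cv2) and the standard library are available. Lean on these libraries where they do the work, as an engineer would, in place of code of your own. Each camera call takes 0.05 s, during which the arm holds its last target.

## Working session

There is one attempt and no reset: what is moved stays moved. The work goes in short steps, Python scripts to look and compute and a tool call to move; the robot and the scene stay as the last step left them, time stands still between calls to the robot, and variables do not carry over. Pictures are saved under pics/ and viewed, and the job is handed in when it is done.

Besides the shell and the picture viewer there is one more tool, called after ">>>" in YAML: its name, and indented under it one key for each argument. servo_tool: Moves the arm, as the interface text tells. Its arguments: {"type":"object","properties":{"angular":{"type":"array","items":{"type":"array","items":{"type":"number"}}},"slide":{"type":"array","items":{"type":"array","items":{"type":"number"}}},"grip":{"type":"array","items":{"type":"number"}}},"required":["angular","slide","grip"]}

```bash
ls; mkdir -p pics; cat > h.py <<'E'
import numpy as np, cv2
from plant import bot
def cap(n):
    c=bot.capture(n); np.savez(f'pics/{n}_last.npz',**{k:np.asarray(v) for k,v in c.items()}); return c
def world(c,u,v,z=None):
    f=200/np.tan(np.radians(float(c['fov_y']))/2)
    R=np.asarray(c['R']);t=np.asarray(c['t']).ravel()
    r=np.array([(u-float(c['cx']))/f,(v-float(c['cy']))/f,1.])
    o=-R.T@t; d=R.T@r
    if z is not None: return o+d*(z-o[2])/d[2]
    return o+d*float(c['range_z'][int(round(v)),int(round(u))])
E
python3 - <<'E'
from h import *
s=bot.get_obs();print(s)
for n in ['scene','top']:
    c=cap(n);cv2.imwrite(f'pics/{n}1.png',c['img']);print(n,c['fov_y'],c['R'],c['t'])
E
```

```text
pics
{'time': 0.0, 'joint_positions': array([-1.42699135e+00,  3.42731127e-01,  1.52507441e+00, -3.99465726e-05,
        1.27540480e+00, -1.45971970e-01]), 'dq': array([ 5.23520415e-05,  2.03895115e-03, -4.03150668e-04,  2.52467871e-03,
        5.56120065e-04, -1.11213323e-03]), 'tau': array([-2.33588280e-04, -4.31241846e+01, -2.44215792e+01,  7.16972211e-02,
        5.60295198e-02, -1.17607719e-04]), 'tool_pos': array([ 149.97289677, -502.66617404,  226.02058387]), 'tcp_rot': array([-3.13998662e+00, -1.97507227e-04,  2.89788452e-01]), 'contact_force': array([0.12800104, 0.01868475, 0.1267385 ]), 'moment': array([ 0.01359463, -0.01870885,  0.00443235]), 'grip_width': 91.93113884653042}
scene 53.11874529286516 [[-0.81089788  0.58501025 -0.01440928]
 [ 0.47856127  0.64877289 -0.59166954]
 [-0.3367844  -0.4866793  -0.80605181]] [ 548.53763704 -214.81985561 1159.5621142 ]
top 44.073098303371026 [[-0.0286154  -0.99956722 -0.00682193]
 [-0.99364843  0.02918767 -0.10867787]
 [ 0.10882995  0.00366874 -0.99405361]] [ -45.13162564  613.22756402 1334.49832031]
```

View pics/scene1.png

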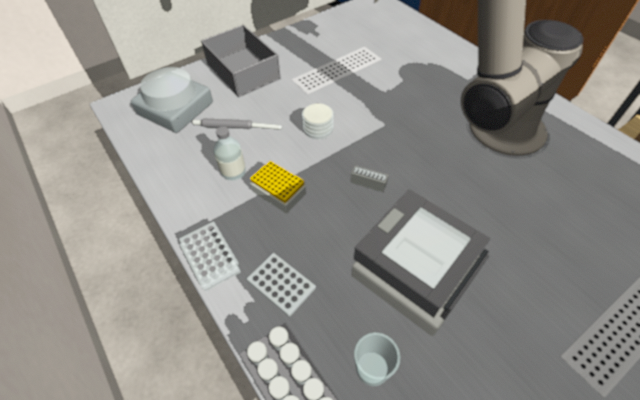

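View pics/top1.png

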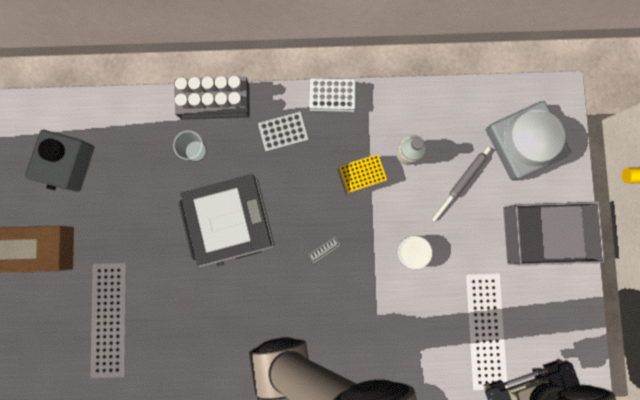

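The overview shows the incubator near top-image (227,220), with its pad at (254,211). The carrier is at (324,250). I'll enlarge both.

```bash
python3 - <<'E'
import numpy as np,cv2
c=np.load('pics/top_last.npz');im=c['img']
a=cv2.resize(im[165:275,165:285],None,fx=5,fy=5,interpolation=cv2.INTER_CUBIC)
b=cv2.resize(im[225:275,295:355],None,fx=10,fy=10,interpolation=cv2.INTER_CUBIC)
cv2.imwrite('pics/top_inc.png',a);cv2.imwrite('pics/top_car.png',b)
E
```

```text
(no output)
```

View pics/top_inc.png

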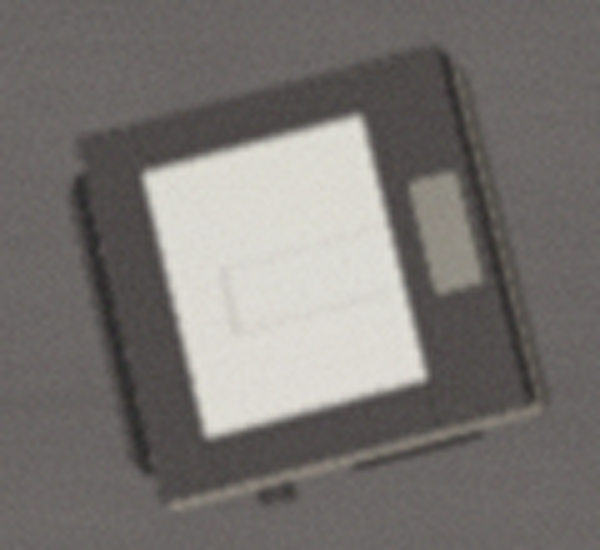

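View pics/top_car.png

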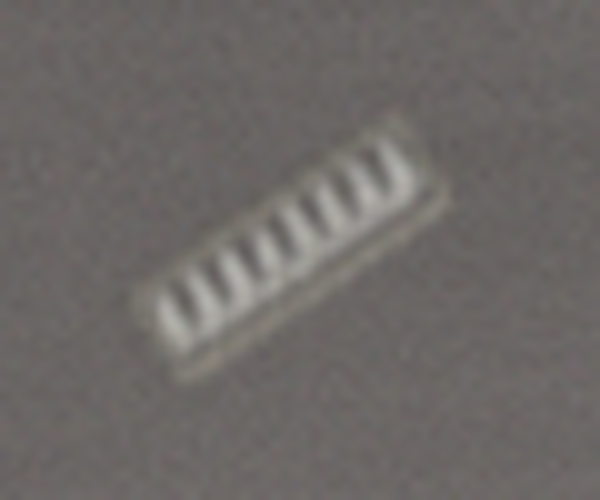

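```bash
cat >> h.py <<'E'
def cr(p,s,o): return ((p[0]+.5)/s-.5+o[0],(p[1]+.5)/s-.5+o[1])
def proj(c,X):
    f=200/np.tan(np.radians(float(c['fov_y']))/2)
    p=np.asarray(c['R'])@np.asarray(X,float)+np.asarray(c['t']).ravel()
    return f*p[0]/p[2]+float(c['cx']), f*p[1]/p[2]+float(c['cy'])
E
python3 - <<'E'
from h import *
np.set_printoptions(precision=1,suppress=True)
c=np.load('pics/top_last.npz')
print('cam',-c['R'].T@c['t'].ravel())
P=[world(c,*cr(p,5,(165,165)),133) for p in [(410,181),(458,172),(482,283),(437,295)]]
P=np.array(P);print('pad',P,P.mean(0))
def L(a,b):return np.linalg.norm(a-b)
print(L(P[0],P[1]),L(P[1],P[2]),L(P[2],P[3]),L(P[3],P[0]))
print(np.degrees(np.arctan2(*( (P[0]-P[3])[[1,0]]))),np.degrees(np.arctan2(*( (P[1]-P[2])[[1,0]]))))
for p in [(445,235),(280,250),(450,350),(250,120)]:
    q=cr(p,5,(165,165));print('rng',p,world(c,*q))
H=np.array([world(c,*cr(p,5,(165,165)),128) for p in [(80,135),(435,45),(532,405),(165,500)]])
print('hood',H,H.mean(0),[L(H[i],H[(i+1)%4]) for i in range(4)])
print(np.degrees(np.arctan2(*( (H[0]-H[3])[[1,0]]))),np.degrees(np.arctan2(*( (H[1]-H[2])[[1,0]]))))
d=c['range_z']
# carrier from range
pts=np.array([np.r_[world(c,u,v),u,v] for v in range(225,275) for u in range(295,355) if d[v,u]>0])
m=(pts[:,2]>25)&(pts[:,2]<60)
print(m.sum()); q=pts[m]; print(q.mean(0)); r=cv2.minAreaRect(q[:,:2].astype(np.float32));print(r)
E
```

```text
cam [ 462.8  -67.9 1392.9]
pad [[583.6 111.6 133. ]
 [587.5  86.9 133. ]
 [530.3  75.6 133. ]
 [524.8  98.6 133. ]] [556.5  93.2 133. ]
24.99220429154899 58.34613724046173 23.692416914548485 60.18556515708794
12.453151198931753 11.218514183765707
rng (445, 235) [555.2  93.7 135.6]
rng (280, 250) [550.5 179.5 128.1]
rng (450, 350) [497.   94.  120.3]
rng (250, 120) [618.3 194.8 126.5]
hood [[612.9 282.4 128. ]
 [654.4  98.4 128. ]
 [467.7  51.7 128. ]
 [425.1 239.  128. ]] [540.  167.9 128. ] [np.float64(188.60376770841413), np.float64(192.43222272549946), np.float64(192.07886779618983), np.float64(192.754762517465)]
13.008779847966046 14.043993712084879
363
[452.9 -82.2  42.3 323.4 249.7]
((453.0426940917969, -82.23509979248047), (29.79871940612793, 88.74715423583984), 32.45295715332031)
```

>>> servo_tool:
  angular:
    - [0,0,4.3]
    - [0,0,8.6]
    - [0,0,12.9]
    - [0,0,17.2]
    - [0,0,21.5]
    - [0,0,25.8]
    - [0,0,30.1]
    - [0,0,34.4]
    - [0,0,38.7]
    - [0,0,43]
  slide:
    - [20,30,0]
    - [40,60,0]
    - [60,90,0]
    - [80,120,0]
    - [100,150,0]
    - [120,180,0]
    - [140,210,0]
    - [160,240,0]
    - [180,270,0]
    - [200,300,0]
  grip: [-1,-1,-1,-1,-1,-1,-1,-1,-1,-1]

```text
time: 0.93
tool_pos: [350.5, -201.4, 226.7]
tcp_rot: [-3.141, 0.0, 1.044]
contact_force: [0.4, -0.2, -0.7]
grip_width: 29.6
```

>>> servo_tool:
  angular:
    - [0,0,4.3]
    - [0,0,8.6]
    - [0,0,12.9]
    - [0,0,17.2]
    - [0,0,21.5]
    - [0,0,25.8]
    - [0,0,30.1]
    - [0,0,34.4]
    - [0,0,38.7]
    - [0,0,43]
  slide:
    - [20,29,0]
    - [40,58,0]
    - [60,87,0]
    - [80,116,0]
    - [100,145,0]
    - [120,174,0]
    - [140,203,0]
    - [160,232,0]
    - [180,261,0]
    - [200,280,0]
  grip: [-1,-1,-1,-1,-1,-1,-1,-1,-1,-1]

```text
time: 1.77
tool_pos: [550.4, 79.8, 226.3]
tcp_rot: [-3.141, -0.001, 1.796]
contact_force: [-0.3, -0.3, -0.0]
grip_width: 0.1
```

```bash
cat >> h.py <<'E'
from scipy.spatial.transform import Rotation as Ro
def capw():
    s=bot.get_obs(); c=bot.capture('wrist'); c=dict(c); c['pos']=s['tool_pos'];c['rot']=s['tcp_rot']
    np.savez('pics/wrist_last.npz',**{k:np.asarray(v) for k,v in c.items()}); return c
def wworld(c,u,v,z):
    f=200/np.tan(np.radians(float(c['fov_y']))/2)
    x,y=u-float(c['cx']),v-float(c['cy']); r=np.hypot(x,y); th=r/f
    d=np.array([np.sin(th)*x/r,np.sin(th)*y/r,np.cos(th)]) if r>0 else np.array([0,0,1.])
    T=np.asarray(c['T_tool_cam']); Rt=Ro.from_euler('xyz',c['rot']).as_matrix()
    o=Rt@T[:3,3]+c['pos']; d=Rt@T[:3,:3]@d
    return o+d*(z-o[2])/d[2]
E
python3 - <<'E'
from h import *
c=capw();cv2.imwrite('pics/w1.png',c['img']);print(c['T_tool_cam'],c['fov_y'],bot.get_obs()['tool_pos'])
E
```

```text
[[ 6.72562503e-04 -9.66768626e-01 -2.55652051e-01  6.92296414e+01]
 [ 9.99998945e-01  3.21106677e-04  1.41647967e-03 -1.35071134e+00]
 [-1.28731652e-03 -2.55652734e-01  9.66767822e-01 -1.57588543e+02]
 [ 0.00000000e+00  0.00000000e+00  0.00000000e+00  1.00000000e+00]] 65.70646984690485 [553.36292788  81.88906124 226.0162223 ]
```

View pics/w1.png

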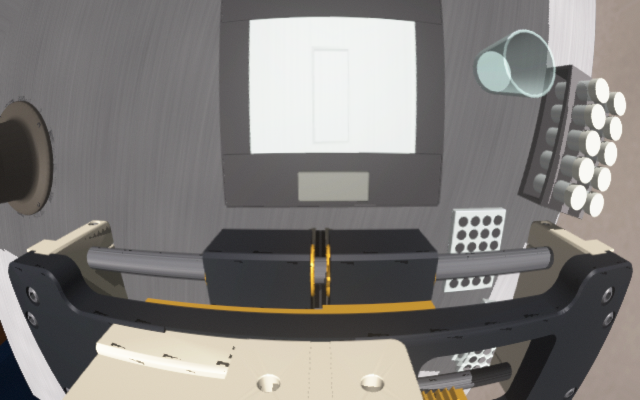

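The wrist view shows the pad at (298–369, 171–201), the recess outline through the window at (312–349, 48–143), and the closed finger tips just below the pad.

```bash
python3 - <<'E'
from h import *
np.set_printoptions(precision=1,suppress=True)
c=dict(np.load('pics/wrist_last.npz'))
P=np.array([wworld(c,*p,133) for p in [(298,171.5),(368,172),(369,201),(298,200)]]);print(P,P.mean(0))
print(np.degrees(np.arctan2(*(P[1]-P[0])[[1,0]])),np.degrees(np.arctan2(*(P[2]-P[3])[[1,0]])))
P=np.array([wworld(c,*p,80) for p in [(313,48),(348,48),(349,143),(314,143)]]);print(P,P.mean(0))
E
```

```text
[[525.9 101.3 133. ]
 [582.3 114.  133. ]
 [589.6  90.1 133. ]
 [530.9  77.6 133. ]] [557.2  95.7 133. ]
12.675311715536573 12.099397732381114
[[511.4 214.9  80. ]
 [544.4 222.9  80. ]
 [566.9 130.8  80. ]
 [533.5 122.9  80. ]] [539.1 172.9  80. ]
```

>>> servo_tool:
  angular:
    - [0,0,0]
    - [0,0,0]
    - [0,0,0]
    - [0,0,0]
  slide:
    - [3,8,-20]
    - [6,16,-40]
    - [6,16,-65]
    - [6,16,-82]
  grip: [-1,-1,-1,-1]

```text
time: 2.15
tool_pos: [555.0, 93.2, 142.3]
tcp_rot: [-3.139, -0.0, 1.791]
contact_force: [-0.3, 0.2, -0.8]
grip_width: 0.6
```

>>> servo_tool:
  angular:
    - [0,0,0]
    - [0,0,0]
    - [0,0,0]
  slide:
    - [0,0,0]
    - [0,0,0]
    - [0,0,0]
  grip: [-1,-1,-1]

```text
time: 2.4
tool_pos: [556.6, 92.7, 145.8]
tcp_rot: [3.14, 0.0, 1.79]
contact_force: [1.0, 0.2, 0.5]
grip_width: 0.6
```

```bash
python3 - <<'E'
from h import *
c=capw();cv2.imwrite('pics/w2.png',c['img']);s=bot.get_obs();print(s['tool_pos'],s['tcp_rot'],s['contact_force'])
E
```

```text
[556.86045664  92.6969611  146.18384872] [3.13916378e+00 4.95290069e-04 1.79039123e+00] [ 0.37757602  0.06260136 -0.44447468]
```

View pics/w2.png

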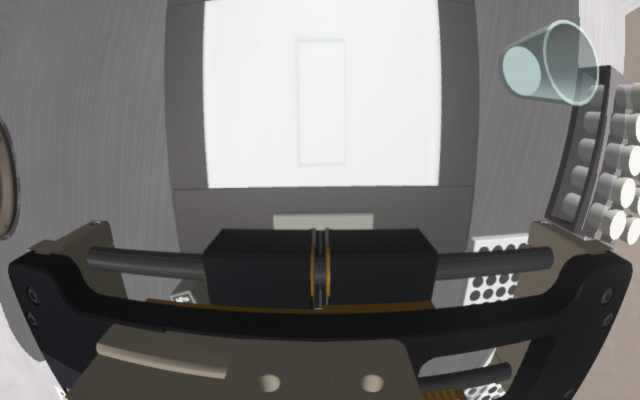

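```bash
python3 - <<'E'
from h import *
np.set_printoptions(precision=1,suppress=True)
c=dict(np.load('pics/wrist_last.npz'))
a=wworld(c,273,213.5,133);b=wworld(c,373,213.5,133);m=(a+b)/2
d=(b-a)[:2]/np.linalg.norm((b-a)[:2]);print(a,b,np.linalg.norm(b-a),np.degrees(np.arctan2(d[1],d[0])))
print('pad centre',m[:2]-13*np.array([-d[1],d[0]]))
R=np.array([wworld(c,*p,80) for p in [(297,38),(344,39),(345,165),(299,164)]]);print(R,R.mean(0))
E
```

```text
[525.6 101.7 133. ] [582.4 114.3 133. ] 58.16487853698089 12.551345114074483
pad centre [556.8  95.3]
[[511.5 215.1  80. ]
 [544.4 221.7  80. ]
 [565.7 131.5  80. ]
 [532.9 124.9  80. ]] [538.6 173.3  80. ]
```

>>> servo_tool:
  angular:
    - [0,0,0]
    - [0,0,0]
    - [0,0,0]
  slide:
    - [0,0,-4]
    - [0,0,-8]
    - [0,0,-9]
  grip: [-1,-1,-1]

```text
time: 2.7
tool_pos: [555.9, 92.8, 135.6]
tcp_rot: [3.141, 0.0, 1.791]
contact_force: [-0.0, -0.5, -0.2]
grip_width: 0.5
```

>>> servo_tool:
  angular:
    - [0,0,0]
    - [0,0,0]
    - [0,0,0]
    - [0,0,0]
  slide:
    - [0,1,-1]
    - [0,1,-2]
    - [0,1,-3]
    - [0,1,-4]
  grip: [-1,-1,-1,-1]

```text
time: 3.03
tool_pos: [556.1, 93.8, 132.4]
tcp_rot: [3.141, 0.0, 1.791]
contact_force: [-2.0, -0.5, 6.6]
grip_width: 0.5
```

>>> servo_tool:
  angular:
    - [0,0,0]
    - [0,0,0]
  slide:
    - [0,0,-1]
    - [0,0,-1.5]
  grip: [-1,-1]

```text
time: 3.2
tool_pos: [556.2, 93.6, 131.0]
tcp_rot: [3.141, 0.001, 1.791]
contact_force: [-2.4, -1.3, 6.3]
grip_width: 0.6
```

>>> servo_tool:
  angular:
    - [0,0,0]
    - [0,0,0]
  slide:
    - [0,0,-1]
    - [0,0,-1.5]
  grip: [-1,-1]

```text
time: 3.37
tool_pos: [556.2, 93.5, 129.5]
tcp_rot: [3.141, 0.001, 1.791]
contact_force: [-2.4, -1.6, 4.7]
grip_width: 0.3
```

>>> servo_tool:
  angular:
    - [0,0,0]
    - [0,0,0]
  slide:
    - [0,0,-0.5]
    - [0,0,-1]
  grip: [-1,-1]

```text
time: 3.53
tool_pos: [556.3, 93.3, 128.5]
tcp_rot: [3.141, 0.001, 1.791]
contact_force: [-1.6, -1.5, 4.9]
grip_width: 0.4
```

>>> servo_tool:
  angular:
    - [0,0,0]
    - [0,0,0]
  slide:
    - [0,0,-0.5]
    - [0,0,-1]
  grip: [-1,-1]

```text
time: 3.7
tool_pos: [556.3, 93.4, 127.3]
tcp_rot: [3.141, 0.001, 1.791]
contact_force: [-0.2, -2.0, 3.5]
grip_width: 0.3
```

>>> servo_tool:
  angular:
    - [0,0,0]
    - [0,0,0]
  slide:
    - [0,0,-0.5]
    - [0,0,-1]
  grip: [-1,-1]

```text
time: 3.87
tool_pos: [556.4, 93.4, 126.1]
tcp_rot: [3.141, 0.001, 1.791]
contact_force: [-0.9, -3.6, 4.8]
grip_width: 0.5
```

>>> servo_tool:
  angular:
    - [0,0,0]
    - [0,0,0]
  slide:
    - [0,-0.3,-0.5]
    - [0,-0.5,-1]
  grip: [-1,-1]

```text
time: 4.03
tool_pos: [556.4, 93.2, 125.0]
tcp_rot: [3.141, 0.0, 1.791]
contact_force: [-0.4, -2.0, 5.7]
grip_width: 0.4
```

>>> servo_tool:
  angular:
    - [0,0,0]
    - [0,0,0]
  slide:
    - [0,-0.1,-0.5]
    - [0,-0.2,-1]
  grip: [-1,-1]

```text
time: 4.2
tool_pos: [556.5, 93.2, 124.5]
tcp_rot: [3.14, 0.0, 1.791]
contact_force: [-2.2, -2.6, 11.7]
grip_width: 0.5
```

>>> servo_tool:
  angular:
    - [0,0,0]
    - [0,0,0]
  slide:
    - [0,-0.1,-0.5]
    - [0,-0.2,-1]
  grip: [-1,-1]

```text
time: 4.37
tool_pos: [556.5, 93.1, 124.2]
tcp_rot: [3.14, 0.0, 1.791]
contact_force: [-4.4, -2.2, 16.3]
grip_width: 0.3
```

>>> servo_tool:
  angular:
    - [0,0,0]
    - [0,0,0]
    - [0,0,0]
    - [0,0,4]
    - [0,0,8]
    - [0,0,12]
    - [0,0,16]
    - [0,0,20]
    - [0,0,20]
    - [0,0,20]
  slide:
    - [0,-2,38]
    - [3,-18,72]
    - [4,-50,90]
    - [-10,-85,90]
    - [-25,-115,90]
    - [-50,-140,90]
    - [-70,-160,90]
    - [-90,-175,90]
    - [-95,-180,90]
    - [-95,-180,90]
  grip: [-1,-1,-1,-1,-1,1,1,1,1,1]

```text
time: 5.2
tool_pos: [460.3, -87.6, 212.7]
tcp_rot: [3.141, -0.001, 2.136]
contact_force: [0.9, -0.2, 0.5]
grip_width: 29.0
```

```bash
python3 - <<'E'
from h import *
c=cap('top');w=capw()
cv2.imwrite('pics/m1.png',np.hstack([cv2.resize(c['img'],(400,250)),cv2.resize(w['img'],(400,250))]));s=bot.get_obs();print(s['time'],s['tool_pos'],s['tcp_rot'],s['contact_force'])
cv2.imwrite('pics/w3.png',w['img'])
E
```

```text
5.3 [461.84019378 -86.56571748 212.75159539] [ 3.14044850e+00 -5.71922073e-07  2.13794483e+00] [-0.3810997  -0.71626998  1.54656482]
```

View pics/m1.png

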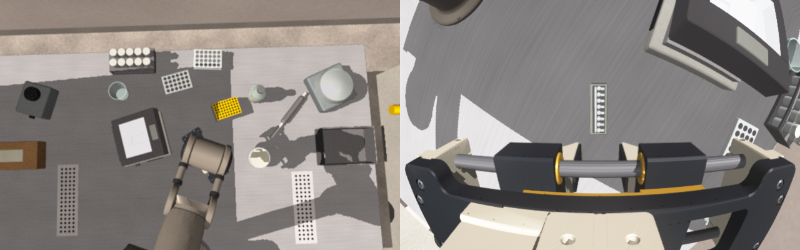

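View pics/w3.png

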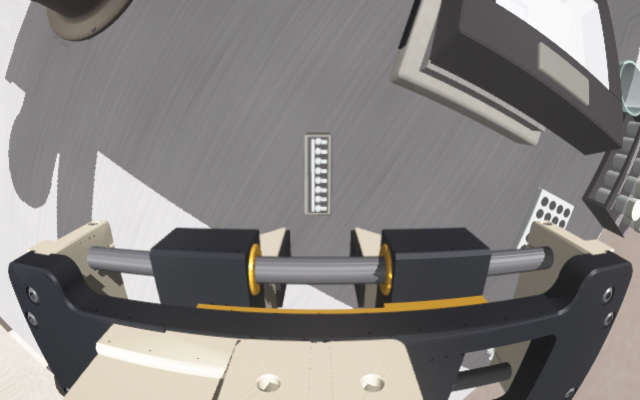

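The hood is lifting, with a gap visible at its free edge. The carrier is squarely in view at (305–331, 133–214). I'll enlarge it.

```bash
python3 - <<'E'
import cv2
im=cv2.imread('pics/w3.png')
cv2.imwrite('pics/w3c.png',cv2.resize(im[125:225,280:360],None,fx=6,fy=6,interpolation=cv2.INTER_CUBIC))
E
```

```text
(no output)
```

View pics/w3c.png

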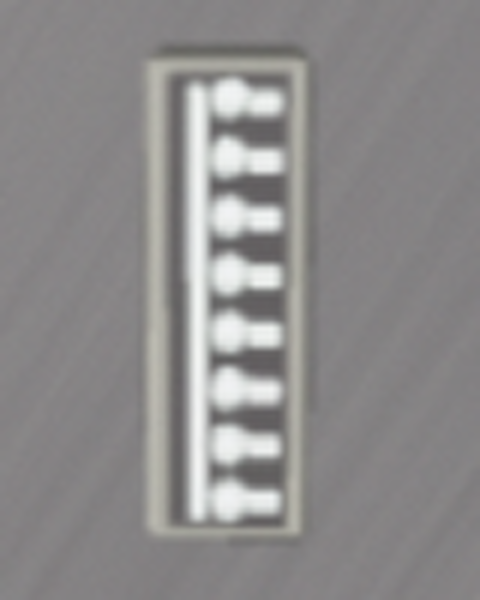

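```bash
python3 - <<'E'
from h import *
np.set_printoptions(precision=1,suppress=True)
c=dict(np.load('pics/wrist_last.npz'));print(c['pos'],c['rot'])
P=np.array([wworld(c,*cr(p,6,(280,125)),40) for p in [(150,57),(307,57),(301,533),(150,533)]]);print(P,P.mean(0))
for i in range(4):
    d=P[(i+1)%4]-P[i];print(np.linalg.norm(d),np.degrees(np.arctan2(d[1],d[0])))
E
```

```text
[461.3 -87.  212.8] [ 3.1 -0.   2.1]
[[ 418.5  -50.7   40. ]
 [ 441.9  -35.8   40. ]
 [ 488.7 -110.2   40. ]
 [ 464.9 -125.3   40. ]] [453.5 -80.5  40. ]
27.755069989245303 32.39510850165066
87.89000333141577 -57.86128745227955
28.14828469801586 -147.56737814873574
87.91107128783877 121.8824954240702
```

>>> servo_tool:
  angular:
    - [0,0,0]
    - [0,0,0]
    - [0,0,0]
    - [0,0,0]
    - [0,0,0]
    - [0,0,0]
  slide:
    - [-3,2,-20]
    - [-5,4,-50]
    - [-5,4,-80]
    - [-5,4,-100]
    - [-5,4,-100]
    - [-5,4,-100]
  grip: [1,1,1,1,1,1]

```text
time: 5.8
tool_pos: [456.5, -82.0, 112.2]
tcp_rot: [-3.141, -0.002, 2.14]
contact_force: [0.1, -0.6, 0.8]
grip_width: 77.3
```

```bash
python3 - <<'E'
from h import *
w=capw();print(w['pos'],w['rot'])
cv2.imwrite('pics/w4.png',w['img'])
c=cap('top');cv2.imwrite('pics/t4.png',cv2.resize(c['img'][150:320,150:400],None,fx=3,fy=3))
E
```

```text
[456.47604961 -82.04837179 112.15499132] [-3.14064324e+00 -1.86897896e-03  2.14047085e+00]
```

View pics/w4.png

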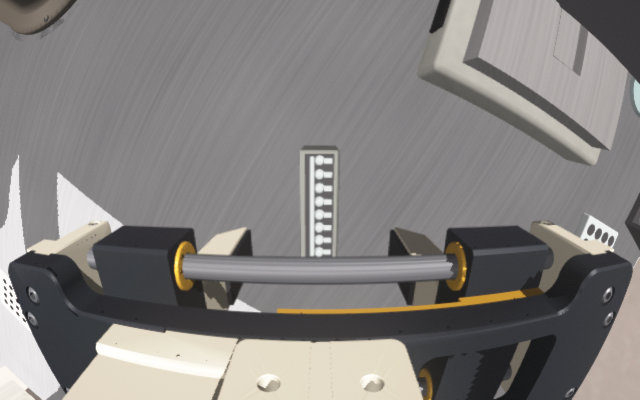

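View pics/t4.png

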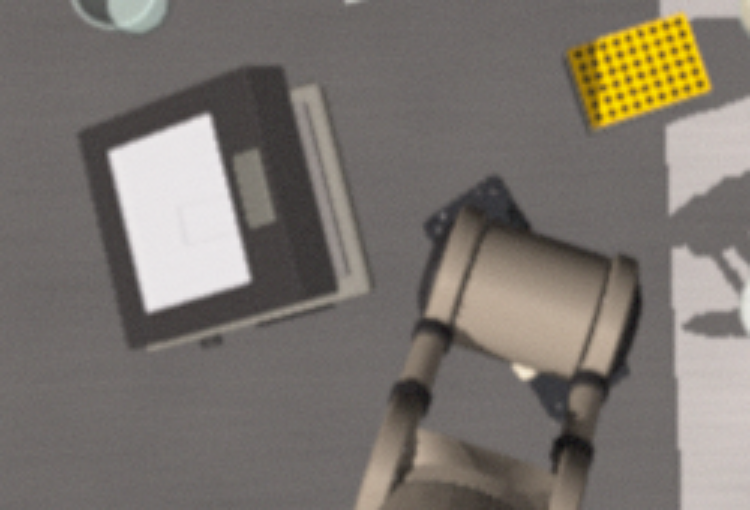

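The hood is swinging up by itself. I'll hold clear until it is fully open.

>>> servo_tool:
  angular:
    - [0,0,0]
    - [0,0,0]
    - [0,0,0]
    - [0,0,0]
    - [0,0,0]
    - [0,0,0]
    - [0,0,0]
    - [0,0,0]
    - [0,0,0]
    - [0,0,0]
  slide:
    - [-2.5,1.5,0]
    - [-2.5,1.5,0]
    - [-2.5,1.5,0]
    - [-2.5,1.5,0]
    - [-2.5,1.5,0]
    - [-2.5,1.5,0]
    - [-2.5,1.5,0]
    - [-2.5,1.5,0]
    - [-2.5,1.5,0]
    - [-2.5,1.5,0]
  grip: [1,1,1,1,1,1,1,1,1,1]

```text
time: 6.73
tool_pos: [453.5, -81.5, 112.7]
tcp_rot: [3.142, -0.0, 2.14]
contact_force: [0.0, -0.3, 0.2]
grip_width: 91.6
```

>>> servo_tool:
  angular:
    - [0,0,0]
    - [0,0,0]
    - [0,0,0]
    - [0,0,0]
    - [0,0,0]
    - [0,0,0]
    - [0,0,0]
    - [0,0,0]
    - [0,0,0]
    - [0,0,0]
  slide:
    - [0,0,0]
    - [0,0,0]
    - [0,0,0]
    - [0,0,0]
    - [0,0,0]
    - [0,0,0]
    - [0,0,0]
    - [0,0,0]
    - [0,0,0]
    - [0,0,0]
  grip: [1,1,1,1,1,1,1,1,1,1]

```text
time: 7.57
tool_pos: [453.5, -81.5, 112.7]
tcp_rot: [3.141, 0.0, 2.14]
contact_force: [0.1, -0.0, -0.7]
grip_width: 91.8
```

>>> servo_tool:
  angular:
    - [0,0,0]
    - [0,0,0]
    - [0,0,0]
    - [0,0,0]
    - [0,0,0]
    - [0,0,0]
    - [0,0,0]
    - [0,0,0]
    - [0,0,0]
    - [0,0,0]
  slide:
    - [0,0,0]
    - [0,0,0]
    - [0,0,0]
    - [0,0,0]
    - [0,0,0]
    - [0,0,0]
    - [0,0,0]
    - [0,0,0]
    - [0,0,0]
    - [0,0,0]
  grip: [1,1,1,1,1,1,1,1,1,1]

```text
time: 8.4
tool_pos: [453.5, -81.5, 112.7]
tcp_rot: [3.142, 0.0, 2.14]
contact_force: [-0.4, -0.7, 0.6]
grip_width: 92.0
```

>>> servo_tool:
  angular:
    - [0,0,0]
    - [0,0,0]
    - [0,0,0]
    - [0,0,0]
    - [0,0,0]
    - [0,0,0]
    - [0,0,0]
    - [0,0,0]
    - [0,0,0]
    - [0,0,0]
  slide:
    - [0,0,0]
    - [0,0,0]
    - [0,0,0]
    - [0,0,0]
    - [0,0,0]
    - [0,0,0]
    - [0,0,0]
    - [0,0,0]
    - [0,0,0]
    - [0,0,0]
  grip: [1,1,1,1,1,1,1,1,1,1]

```text
time: 9.23
tool_pos: [453.5, -81.5, 112.8]
tcp_rot: [3.141, 0.0, 2.14]
contact_force: [-0.0, 0.6, 0.2]
grip_width: 91.7
```

>>> servo_tool:
  angular:
    - [0,0,0]
    - [0,0,0]
    - [0,0,0]
    - [0,0,0]
    - [0,0,0]
    - [0,0,0]
    - [0,0,0]
    - [0,0,0]
    - [0,0,0]
    - [0,0,0]
  slide:
    - [0,0,0]
    - [0,0,0]
    - [0,0,0]
    - [0,0,0]
    - [0,0,0]
    - [0,0,0]
    - [0,0,0]
    - [0,0,0]
    - [0,0,0]
    - [0,0,0]
  grip: [1,1,1,1,1,1,1,1,1,1]

```text
time: 10.07
tool_pos: [453.5, -81.5, 112.7]
tcp_rot: [3.142, -0.0, 2.14]
contact_force: [0.4, -0.2, -1.5]
grip_width: 92.1
```

```bash
python3 - <<'E'
from h import *
w=capw();print(w['pos'],w['rot'])
cv2.imwrite('pics/w5.png',w['img'])
c=cap('top');cv2.imwrite('pics/t5.png',cv2.resize(c['img'][150:290,150:350],None,fx=4,fy=4))
s=cap('scene');cv2.imwrite('pics/s5.png',s['img']);print(bot.get_obs()['time'])
E
```

```text
[453.53616104 -81.51059638 112.73502968] [ 3.14152778e+00 -2.78179906e-06  2.13985762e+00]
10.2167
```

View pics/w5.png

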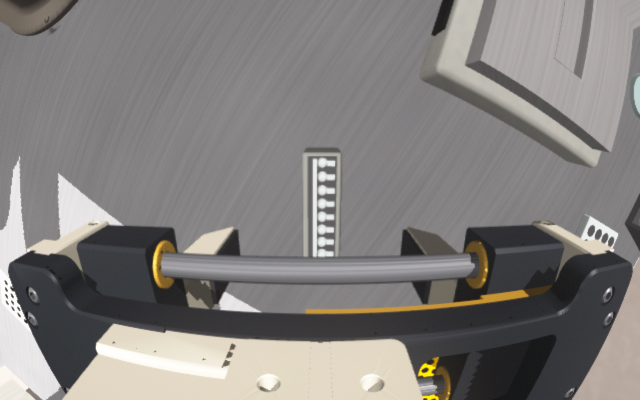

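View pics/t5.png

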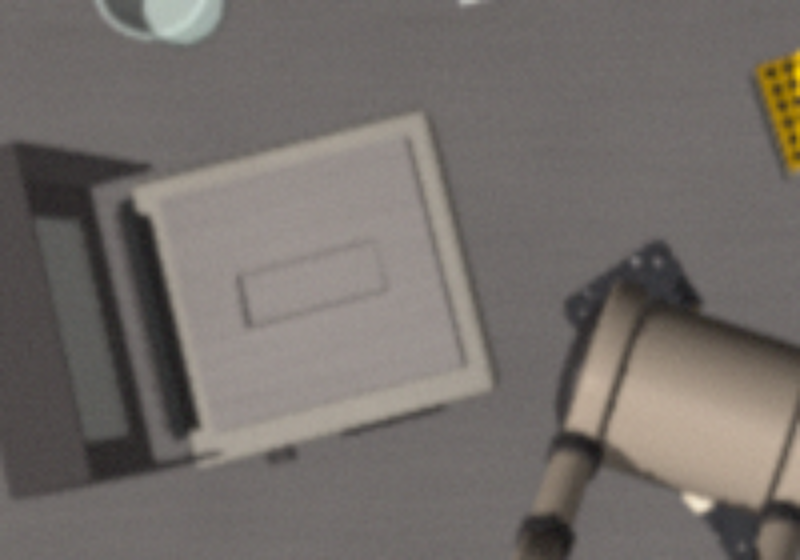

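View pics/s5.png

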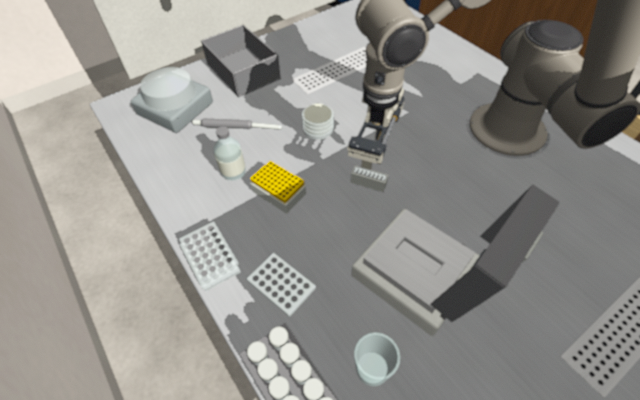

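The hood is fully up, and the recess shows at top-crop (238–388, 238–327). Next I measure the recess and pick the carrier.

```bash
python3 - <<'E'
from h import *
np.set_printoptions(precision=1,suppress=True)
c=dict(np.load('pics/top_last.npz'))
def rep(pts,z,s,o):
    P=np.array([world(c,*cr(p,s,o),z) for p in pts]);print(P.mean(0))
    for i in range(4):
        d=P[(i+1)%4]-P[i];print('  ',np.linalg.norm(d),np.degrees(np.arctan2(d[1],d[0])))
rep([(238,274),(373,238),(388,290),(248,327)],80,4,(150,150))
rep([(135,190),(423,113),(493,387),(200,467)],70,4,(150,150))
E
```

```text
[538.4 170.5  80. ]
   92.69185781272975 -76.65838302329809
   36.1973740672024 -164.73736177787558
   95.79014272590835 103.17948766961891
   35.95539372518711 10.33724785868367
[535.  171.7  70. ]
   200.4535599979599 -76.5525090316913
   190.5464092012401 -166.72549565248724
   201.08358528411776 103.57262477622385
   190.988506698185 13.086041470268542
```

>>> servo_tool:
  angular:
    - [0,0,0]
    - [0,0,0]
    - [0,0,0]
    - [0,0,0]
    - [0,0,0]
    - [0,0,0]
    - [0,0,0]
    - [0,0,0]
  slide:
    - [0,0,-15]
    - [0,0,-35]
    - [0,0,-55]
    - [0,0,-75]
    - [0,0,-88]
    - [0,0,-94.5]
    - [0,0,-94.5]
    - [0,0,-94.5]
  grip: [1,1,1,1,1,1,1,1]

```text
time: 10.88
tool_pos: [453.7, -81.6, 18.4]
tcp_rot: [3.142, -0.0, 2.14]
contact_force: [1.3, -0.5, 0.2]
grip_width: 91.7
```

>>> servo_tool:
  angular:
    - [0,0,0]
    - [0,0,0]
    - [0,0,0]
    - [0,0,0]
    - [0,0,0]
    - [0,0,0]
    - [0,0,0]
    - [0,0,0]
    - [0,0,0]
    - [0,0,0]
  slide:
    - [0,0,0]
    - [0,0,0]
    - [0,0,0]
    - [0,0,0]
    - [0,0,0]
    - [0,0,0]
    - [0,0,0]
    - [0,0,0]
    - [0,0,0]
    - [0,0,0]
  grip: [0,-0.2,-0.4,-0.6,-0.8,-0.8,-0.8,-0.8,-0.8,-0.8]

```text
time: 11.72
tool_pos: [453.6, -81.5, 18.2]
tcp_rot: [3.141, 0.0, 2.14]
contact_force: [0.3, -0.7, -0.6]
grip_width: 30.0
```

>>> servo_tool:
  angular:
    - [0,0,0]
    - [0,0,0]
    - [0,0,0]
    - [0,0,0]
    - [0,0,0]
    - [0,0,0]
    - [0,0,0]
    - [0,0,0]
    - [0,0,0]
  slide:
    - [0,0,3]
    - [0,0,8]
    - [0,0,20]
    - [0,0,40]
    - [0,0,65]
    - [0,0,90]
    - [0,0,115]
    - [0,0,135]
    - [0,0,140]
  grip: [-0.8,-0.8,-0.8,-0.8,-0.8,-0.8,-0.8,-0.8,-0.8]

```text
time: 12.47
tool_pos: [455.0, -82.0, 161.6]
tcp_rot: [3.138, 0.005, 2.14]
contact_force: [0.3, -0.4, -1.4]
grip_width: 29.8
```

>>> servo_tool:
  angular:
    - [0,0,-1.5]
    - [0,0,-4]
    - [0,0,-6]
    - [0,0,-8]
    - [0,0,-10]
    - [0,0,-12]
    - [0,0,-14]
    - [0,0,-16]
    - [0,0,-18]
    - [0,0,-19.5]
  slide:
    - [4,12,0]
    - [13,39,0]
    - [22,66,0]
    - [31,93,0]
    - [40,120,0]
    - [49,147,0]
    - [58,174,0]
    - [67,201,0]
    - [76,228,0]
    - [82,245,0]
  grip: [-0.8,-0.8,-0.8,-0.8,-0.8,-0.8,-0.8,-0.8,-0.8,-0.8]

```text
time: 13.3
tool_pos: [535.4, 165.9, 157.1]
tcp_rot: [-3.14, -0.001, 1.799]
contact_force: [0.4, -1.1, -1.7]
grip_width: 29.8
```

>>> servo_tool:
  angular:
    - [0,0,0]
    - [0,0,0]
    - [0,0,0]
    - [0,0,0]
    - [0,0,0]
  slide:
    - [2,5,-5]
    - [2,5,-15]
    - [2,5,-25]
    - [2,5,-30]
    - [2,5,-30]
  grip: [-0.8,-0.8,-0.8,-0.8,-0.8]

```text
time: 13.72
tool_pos: [536.1, 167.1, 126.0]
tcp_rot: [-3.137, -0.0, 1.798]
contact_force: [0.5, -0.3, -1.4]
grip_width: 30.1
```

```bash
python3 - <<'E'
from h import *
w=capw();print(w['pos'],w['rot'])
cv2.imwrite('pics/w6.png',w['img'])
c=cap('top');cv2.imwrite('pics/t6.png',cv2.resize(c['img'][150:290,150:350],None,fx=4,fy=4))
s=cap('scene');cv2.imwrite('pics/s6.png',cv2.resize(s['img'][160:340,320:580],None,fx=3,fy=3));print(bot.get_obs()['grip_width'],bot.get_obs()['contact_force'])
E
```

```text
[536.05836018 167.09024577 126.02224741] [-3.13719220e+00 -1.73909803e-05  1.79842310e+00]
29.70322960848721 [-0.09737874  0.26255326 -2.91896402]
```

View pics/w6.png

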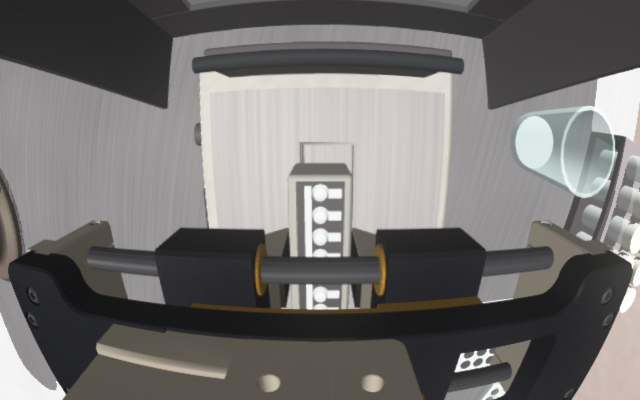

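View pics/s6.png

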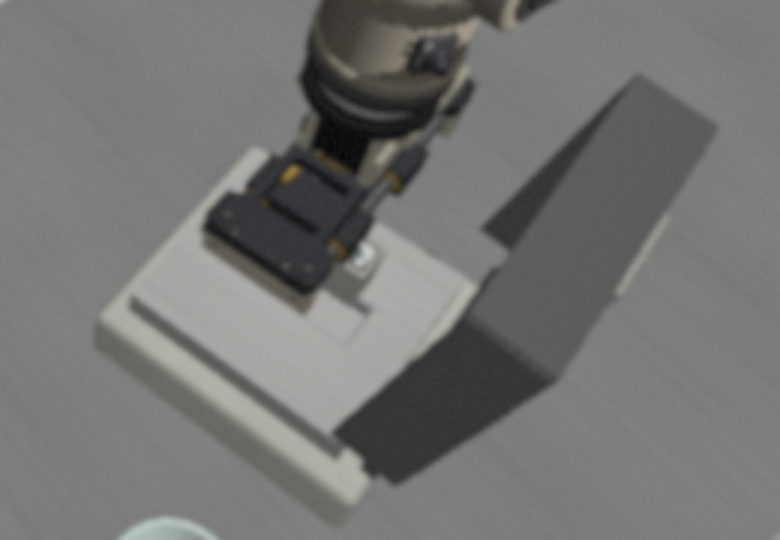

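View pics/t6.png

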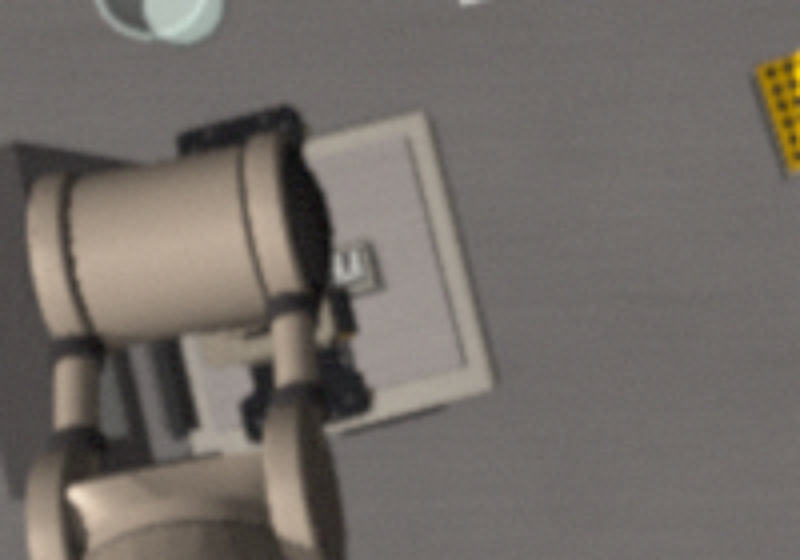

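```bash
python3 - <<'E'
import cv2
im=cv2.imread('pics/w6.png')
cv2.imwrite('pics/w6c.png',cv2.resize(im[125:235,270:380],None,fx=5,fy=5,interpolation=cv2.INTER_CUBIC))
E
```

```text
(no output)
```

View pics/w6c.png

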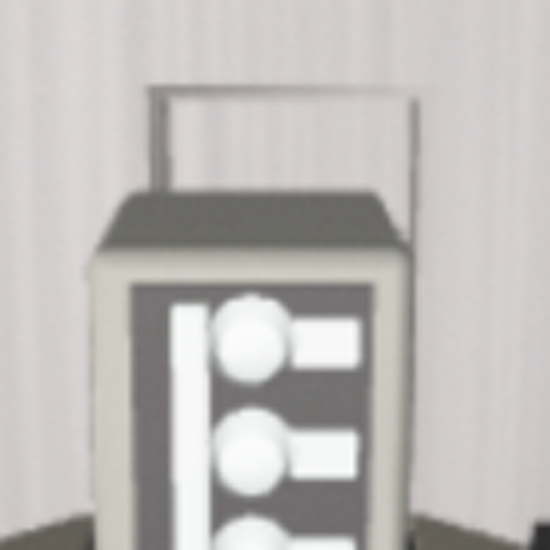

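```bash
python3 - <<'E'
from h import *
np.set_printoptions(precision=1,suppress=True)
c=dict(np.load('pics/wrist_last.npz'))
o=(270,125)
def e(a,b,z,n):
    A=wworld(c,*cr(a,5,o),z);B=wworld(c,*cr(b,5,o),z);d=B-A;L=np.linalg.norm(d)
    ang=np.arctan2(d[1],d[0]);m=(A+B)/2;print(n,A,B,m,L,np.degrees(ang));return m
yaw=np.radians(13.1); ex=np.array([np.cos(yaw),np.sin(yaw)]);ey=np.array([-ex[1],ex[0]])
r=e((150,88),(415,90),80,'recess')
b=e((125,193),(378,193),107.8,'carbot')
t=e((92,250),(408,250),147.8,'cartop')
print('recess centre',r[:2]-ey*47.5); print('car centre',b[:2]-ey*45,t[:2]-ey*45)
for m in (b,t):
    d=(r-m)[:2];print('car->recess centre x,y',d@ex,d@ey-2.5, ex*(d@ex)+ey*(d@ey-2.5))
E
```

```text
recess [509.6 216.5  80. ] [543.6 224.2  80. ] [526.6 220.3  80. ] 34.840270195920546 12.798457736778309
carbot [510.8 206.5 107.8] [539.1 213.1 107.8] [524.9 209.8 107.8] 29.015702539499546 13.105855929905017
cartop [511.  207.1 147.8] [538.5 213.5 147.8] [524.8 210.3 147.8] 28.232234521988897 13.10968396723424
recess centre [537.4 174.1]
car centre [535.1 165.9] [535.  166.5]
car->recess centre x,y 4.009751870920374 7.408787835083558 [2.2 8.1]
car->recess centre x,y 4.018215457825469 6.815678634293368 [2.4 7.5]
```

>>> servo_tool:
  angular:
    - [0,0,-0.1]
    - [0,0,-0.1]
    - [0,0,-0.1]
    - [0,0,-0.1]
    - [0,0,-0.1]
    - [0,0,-0.1]
  slide:
    - [1,3,-3]
    - [2.5,7.5,-10]
    - [2.5,7.5,-16]
    - [2.5,7.5,-22]
    - [2.5,7.5,-22]
    - [2.5,7.5,-22]
  grip: [-0.8,-0.8,-0.8,-0.8,-0.8,-0.8]

```text
time: 14.37
tool_pos: [539.6, 175.9, 105.5]
tcp_rot: [-3.14, 0.0, 1.798]
contact_force: [0.8, -0.5, -1.5]
grip_width: 30.1
```

```bash
python3 - <<'E'
from h import *
w=capw();print(w['pos'],w['rot'])
im=w['img'];cv2.imwrite('pics/w7c.png',cv2.resize(im[110:240,250:390],None,fx=5,fy=4.5,interpolation=cv2.INTER_CUBIC))
cv2.imwrite('pics/w7.png',im)
s=cap('scene');cv2.imwrite('pics/s7.png',cv2.resize(s['img'][160:340,320:580],None,fx=3,fy=3))
E
```

```text
[539.62909519 175.94441517 105.54165214] [-3.14024674e+00  2.48579556e-06  1.79795272e+00]
```

View pics/w7c.png

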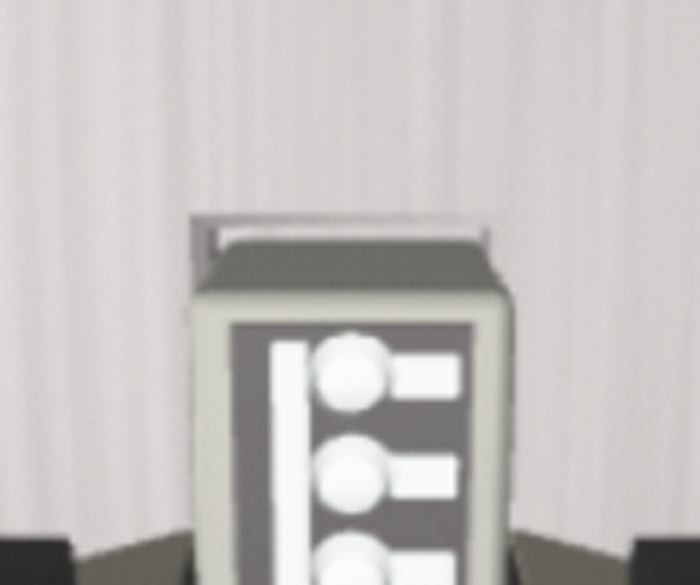

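View pics/s7.png

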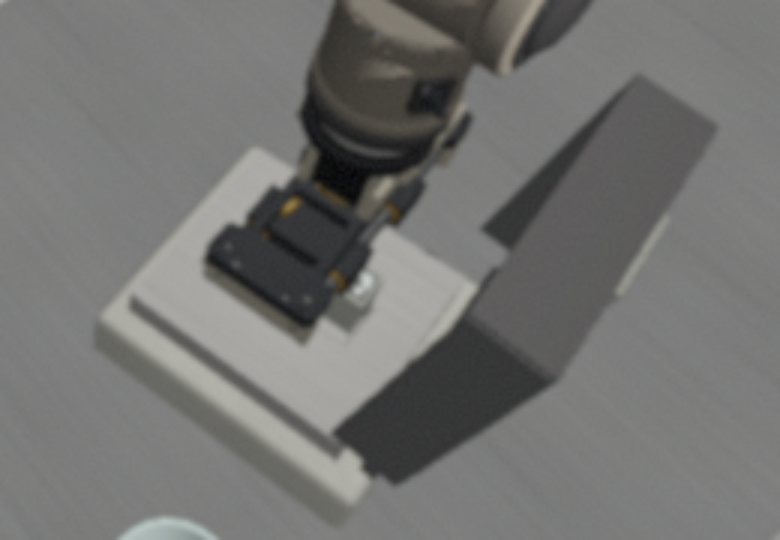

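```bash
python3 - <<'E'
from h import *
np.set_printoptions(precision=1,suppress=True)
c=dict(np.load('pics/wrist_last.npz'))
def q(p): return ((p[0]+.5)/5-.5+250,(p[1]+.5)/4.5-.5+110)
def e(a,b,z,n):
    A=wworld(c,*q(a),z);B=wworld(c,*q(b),z);d=B-A;L=np.linalg.norm(d)
    ang=np.arctan2(d[1],d[0]);m=(A+B)/2;print(n,A,B,m,L,np.degrees(ang));return m
yaw=np.radians(13.0); ex=np.array([np.cos(yaw),np.sin(yaw)]);ey=np.array([-ex[1],ex[0]])
r=e((190,215),(490,215),80,'recess')
b=e((217,241),(487,241),87.3,'carbot')
t=e((192,292),(511,292),127.3,'cartop')
for m in (b,t):
    d=(r-m)[:2];print('car->recess centre x,y',d@ex,d@ey-2.5, ex*(d@ex)+ey*(d@ey-2.5))
E
python3 - <<'E'
import cv2
im=cv2.imread('pics/w7.png')
cv2.imwrite('pics/w7d.png',cv2.resize(im[150:180,280:360],None,fx=10,fy=10,interpolation=cv2.INTER_NEAREST))
E
```

```text
recess [509.3 216.7  80. ] [544.1 224.8  80. ] [526.7 220.7  80. ] 35.753504391768004 13.014936626165373
carbot [513.6 215.2  87.3] [543.7 222.2  87.3] [528.6 218.7  87.3] 30.97731564123188 13.055216116068419
cartop [514.6 216.  127.3] [542.3 222.5 127.3] [528.4 219.3 127.3] 28.503868421276152 13.053980264358286
car->recess centre x,y -1.439754727799539 -0.04308152635488449 [-1.4 -0.4]
car->recess centre x,y -1.3864704437557467 -0.6566034572857564 [-1.2 -1. ]
```

View pics/w7d.png

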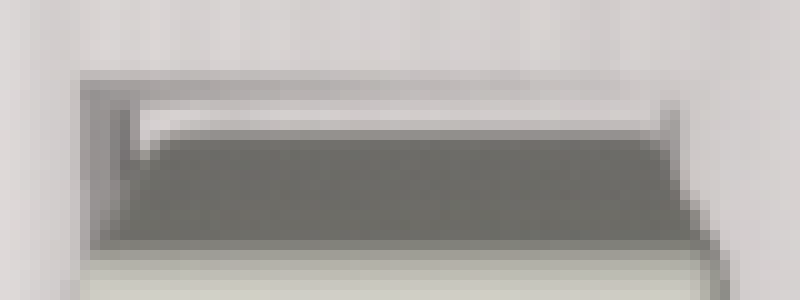

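```bash
python3 - <<'E'
from h import *
np.set_printoptions(precision=1,suppress=True)
c=dict(np.load('pics/wrist_last.npz'))
yaw=np.radians(13.0); ex=np.array([np.cos(yaw),np.sin(yaw)]);ey=np.array([-ex[1],ex[0]])
def L(a,b,z,off,n):
    A=wworld(c,*a,z)[:2];B=wworld(c,*b,z)[:2];m=(A+B)/2-off*ey;print(n,np.linalg.norm(B-A),m,m@ex,m@ey)
L((293.2,159.8),(346,159.8),66,47,'floor')
L((287.5,156.8),(349.5,156.8),80,48.5,'mouth')
L((294.3,163.5),(347,163.5),87.3,45,'carbot')
L((288.2,175),(351.8,175),127.3,45,'cartop')
p=c['pos'][:2];print('tcp',p@ex,p@ey)
E
```

```text
floor 33.88856740891253 [539.2 172. ] 564.0276075143547 46.29162888945282
mouth 36.93978065821302 [538. 174.] 563.3797959659956 48.466878140899134
carbot 30.23409858234596 [539.2 174.7] 564.6554230267113 48.954037708502156
cartop 28.423462812377377 [538.7 175.2] 564.2725027654349 49.53579237813677
tcp 565.3773181424418 50.04483729285731
```

>>> servo_tool:
  angular:
    - [0,0,0]
    - [0,0,0]
    - [0,0,0]
    - [0,0,0]
    - [0,0,0]
    - [0,0,0]
  slide:
    - [-0.5,-1.4,0]
    - [-0.5,-1.4,-2]
    - [-0.5,-1.4,-4]
    - [-0.5,-1.4,-6]
    - [-0.5,-1.4,-8]
    - [-0.5,-1.4,-9]
  grip: [-0.8,-0.8,-0.8,-0.8,-0.8,-0.8]

```text
time: 14.97
tool_pos: [539.4, 174.5, 96.9]
tcp_rot: [-3.141, 0.0, 1.798]
contact_force: [-0.0, -0.1, -0.7]
grip_width: 29.8
```

>>> servo_tool:
  angular:
    - [0,0,0]
    - [0,0,0]
    - [0,0,0]
    - [0,0,0]
  slide:
    - [0,0,-1]
    - [0,0,-2]
    - [0,0,-3]
    - [0,0,-3]
  grip: [-0.8,-0.8,-0.8,-0.8]

```text
time: 15.3
tool_pos: [539.5, 174.6, 94.0]
tcp_rot: [-3.141, -0.0, 1.798]
contact_force: [0.9, 0.4, -1.0]
grip_width: 30.1
```

>>> servo_tool:
  angular:
    - [0,0,0]
    - [0,0,0]
    - [0,0,0]
    - [0,0,0]
    - [0,0,0]
  slide:
    - [0,0,-1.5]
    - [0,0,-3]
    - [0,0,-4.5]
    - [0,0,-6]
    - [0,0,-7]
  grip: [-0.8,-0.8,-0.8,-0.8,-0.8]

```text
time: 15.72
tool_pos: [539.4, 174.6, 87.0]
tcp_rot: [-3.141, -0.0, 1.798]
contact_force: [0.0, -0.4, -0.9]
grip_width: 29.8
```

>>> servo_tool:
  angular:
    - [0,0,0]
    - [0,0,0]
    - [0,0,0]
    - [0,0,0]
  slide:
    - [0,0,-0.5]
    - [0,0,-1]
    - [0,0,-1.5]
    - [0,0,-1.5]
  grip: [-0.8,-0.8,-0.8,-0.8]

```text
time: 16.05
tool_pos: [539.5, 174.6, 85.7]
tcp_rot: [3.142, 0.0, 1.798]
contact_force: [0.3, 0.6, -1.4]
grip_width: 29.8
```

>>> servo_tool:
  angular:
    - [0,0,0]
    - [0,0,0]
    - [0,0,0]
  slide:
    - [0,0,-0.5]
    - [0,0,-1]
    - [0,0,-1]
  grip: [-0.8,-0.8,-0.8]

```text
time: 16.3
tool_pos: [539.5, 174.6, 84.7]
tcp_rot: [3.142, 0.0, 1.798]
contact_force: [0.9, 0.2, -1.6]
grip_width: 29.4
```

>>> servo_tool:
  angular:
    - [0,0,0]
    - [0,0,0]
    - [0,0,0]
  slide:
    - [0,0,-0.3]
    - [0,0,-0.5]
    - [0,0,-0.5]
  grip: [-0.8,-0.8,-0.8]

```text
time: 16.55
tool_pos: [539.5, 174.6, 84.2]
tcp_rot: [3.141, 0.0, 1.798]
contact_force: [0.6, -0.6, -0.7]
grip_width: 30.0
```

>>> servo_tool:
  angular:
    - [0,0,0]
    - [0,0,0]
    - [0,0,0]
  slide:
    - [0,0,-0.3]
    - [0,0,-0.5]
    - [0,0,-0.5]
  grip: [-0.8,-0.8,-0.8]

```text
time: 16.8
tool_pos: [539.6, 174.6, 84.2]
tcp_rot: [3.141, 0.0, 1.798]
contact_force: [-1.7, -1.0, 4.9]
grip_width: 29.7
```

>>> servo_tool:
  angular:
    - [0,0,0]
    - [0,0,0]
    - [0,0,0]
  slide:
    - [0,0,-0.2]
    - [0,0,-0.4]
    - [0,0,-0.4]
  grip: [-0.8,-0.8,-0.8]

```text
time: 17.05
tool_pos: [539.6, 174.6, 84.2]
tcp_rot: [3.141, 0.0, 1.798]
contact_force: [-3.4, -1.0, 8.6]
grip_width: 29.6
```

It bottomed out at TCP z 84.2, which is exactly the seated height. I'll unload, release and retreat.

>>> servo_tool:
  angular:
    - [0,0,0]
    - [0,0,0]
    - [0,0,0]
    - [0,0,0]
    - [0,0,0]
    - [0,0,0]
    - [0,0,0]
    - [0,0,0]
  slide:
    - [0,0,0.6]
    - [0,0,0.8]
    - [0,0,0.8]
    - [0,0,0.8]
    - [0,0,0.8]
    - [0,0,0.8]
    - [0,0,0.8]
    - [0,0,0.8]
  grip: [-0.8,-0.8,-0.3,-0.2,-0.1,0,0,0]

```text
time: 17.72
tool_pos: [539.6, 174.6, 84.1]
tcp_rot: [3.141, 0.0, 1.798]
contact_force: [0.1, 0.1, 0.1]
grip_width: 46.1
```

>>> servo_tool:
  angular:
    - [0,0,0]
    - [0,0,0]
    - [0,0,0]
    - [0,0,0]
    - [0,0,0]
    - [0,0,0]
    - [0,0,0]
    - [0,0,0]
    - [0,0,0]
    - [0,0,0]
  slide:
    - [0,0,0]
    - [0,0,5]
    - [0,0,15]
    - [0,0,30]
    - [0,0,50]
    - [0,0,75]
    - [0,0,100]
    - [5,-20,115]
    - [10,-50,120]
    - [15,-80,120]
  grip: [0,0,0,0,0,0,0,0,0,0]

```text
time: 18.55
tool_pos: [555.6, 94.4, 207.5]
tcp_rot: [3.136, 0.001, 1.8]
contact_force: [0.3, 0.5, 0.3]
grip_width: 46.0
```

>>> servo_tool:
  angular:
    - [0,0,0]
    - [0,0,0]
    - [0,0,0]
    - [0,0,0]
    - [0,0,0]
    - [0,0,0]
    - [0,0,0]
    - [0,0,0]
    - [0,0,0]
  slide:
    - [-10,-30,0]
    - [-25,-60,0]
    - [-40,-90,0]
    - [-55,-120,0]
    - [-70,-150,0]
    - [-80,-165,0]
    - [-80,-165,0]
    - [-80,-165,0]
    - [-80,-165,0]
  grip: [0,0,0,0,0,0,0,0,0]

```text
time: 19.3
tool_pos: [475.1, -70.0, 204.8]
tcp_rot: [3.14, 0.0, 1.798]
contact_force: [-0.1, 0.2, -0.4]
grip_width: 46.1
```

```bash
python3 - <<'E'
from h import *
np.set_printoptions(precision=1,suppress=True)
c=cap('top');cv2.imwrite('pics/t8.png',cv2.resize(c['img'][150:290,150:350],None,fx=4,fy=4,interpolation=cv2.INTER_CUBIC))
s=cap('scene');cv2.imwrite('pics/s8.png',s['img']);cv2.imwrite('pics/s8c.png',cv2.resize(s['img'][170:340,340:570],None,fx=3.3,fy=3.3,interpolation=cv2.INTER_CUBIC))
o=bot.get_obs();print(o['time'],o['tool_pos'],o['contact_force'])
E
```

```text
19.4 [475.1 -69.5 204.4] [-0.1  0.2 -0.3]
```

View pics/t8.png

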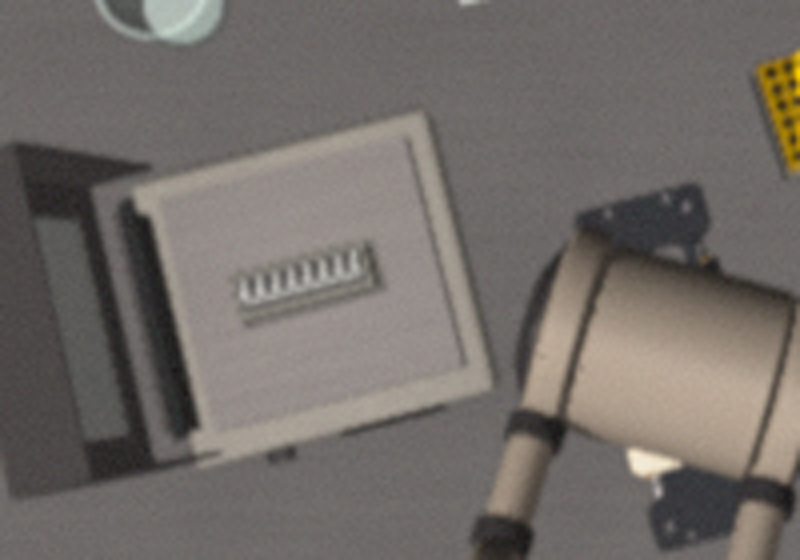

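View pics/s8c.png

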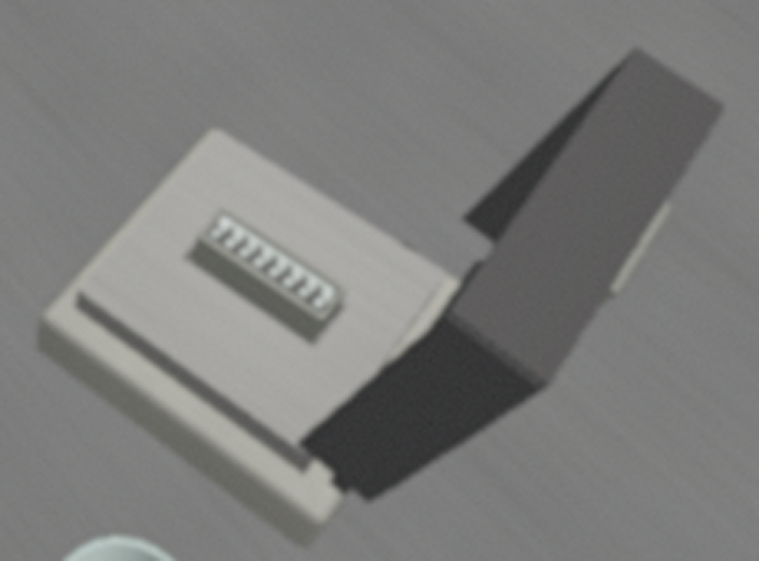

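View pics/s8.png

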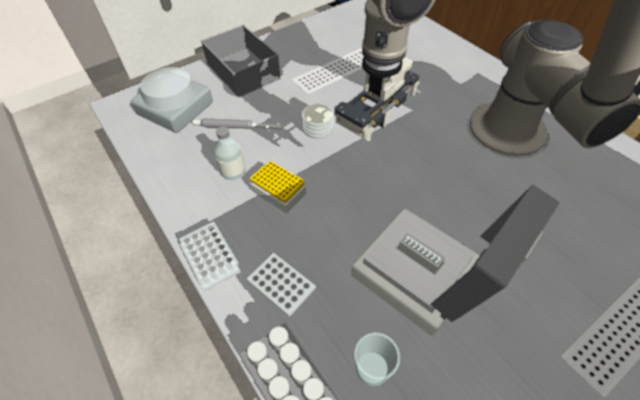

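The carrier sits level in the recess at scene (422,250). The hood is fully up and the bystanders have not moved. I'll check the carrier's height and then hand in.

```bash
python3 - <<'E'
from h import *
np.set_printoptions(precision=1,suppress=True)
c=dict(np.load('pics/top_last.npz'));d=c['range_z']
p=np.array([world(c,u,v) for v in range(205,235) for u in range(205,250) if d[v,u]>0])
m=(p[:,2]>95)&(p[:,2]<125);q=p[m]
print(m.sum(),q.mean(0),np.percentile(q[:,2],[10,50,90]),cv2.minAreaRect(q[:,:2].astype(np.float32)))
k=(p[:,2]<95);print('deck',np.median(p[k,2]))
A=np.c_[q[:,:2]-q[:,:2].mean(0),np.ones(len(q))];print('tilt',np.degrees(np.linalg.lstsq(A,q[:,2],rcond=None)[0][:2]))
print(bot.close_job())
E
```

```text
411 [537.4 171.5 107.4] [103.4 107.4 111.6] ((537.600341796875, 172.41397094726562), (30.313753128051758, 90.36134338378906), 13.053020477294922)
deck 80.42713457279888
tilt [2.5 0.8]
the job is handed in; nothing more can be done
None
```

The hood is open and the tube-strip carrier is seated upright in the recess. I handed the job in at about 19.4 s; no verdict was reported.

- **Opening the hood:** I pressed the pad down about 9 mm with closed fingers until the force climbed from 5.7 to 16.3 N, under the 25 N limit. I then lifted off quickly to the -y side and waited. Pictures showed the hood part-way up and then fully open, with nothing touching it.
- **Placing the carrier:** I gripped it at 30 mm wide and lined it up over the recess with the wrist camera. It slid in with no side contact I could detect. It bottomed out at tool height 84.2 mm with at most 8.6 N downward, which is the height expected when fully home. I unloaded it, let go and backed off.
- **Last checks:** The carrier centre is about (537.5, 172) mm, turned 13.05°, matching the incubator. Its top reads about 107 mm including the caps, against an expected 106 mm plus caps. The force on the tool was about zero, and I saw no bystander moved.
- **Disagreements:**
  - A plane fit to the noisy top-camera depth suggested 1–2.5° of tilt. I put this down to the caps and noise, because the pictures and the contact height show the carrier level.
  - The recess position differed by up to 7 mm in y: 170.5 mm from the top camera, 173–174 mm from the wrist camera, and about 178 mm inferred from the pad. I used the wrist-camera offset between carrier and recess.

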